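Slide a specimen jar along the guide fence into the loader

ROBOT

A 6-joint arm with a two-finger parallel gripper is mounted at the origin on a cart in front of the work surface, level with it; the furniture and walls round the work are solid. World frame = base frame: x ahead of the robot, y to its left, z up, the work surface at z = 0. Lengths are in mm, angles in rad, forces in N, time in s.
With the tool pointing down it reaches from about 400 to 825 mm from the base axis. Payload 7 kg.
Tool frame: the origin (TCP) lies at the very end of the fingers, on their centre line; the grasp point (between the pads) lies 19 mm behind it; z points along the fingers, y is the direction in which the jaws open and shut (so a half turn about z gives the same grasp; the last joint's range is limited). The gripper opens to 88 mm and grips with 3 to 60 N. Pads are 19 mm wide; open, the fingers measure 130 mm over their backs; the gripper's body (78 mm by 193 mm) begins 47 mm behind the grasp point.
Start: joints at [1.509, 0.359, 0.012, 0, -1.224, -0.288], TCP at [231.337, 634.097, 226.561] pointing down, gripper open.
Joint ranges: [-3.07, 3.07], [-1.43, 2.12], [-1.02, 1.25], [-3.03, 1.67], [-3.05, -0], [-3.03, 3.03]. Speed limits (rad/s): [2.39, 2.39, 3.01, 3.14, 3.14, 3.14].

INTERFACE

Orientations are given as a unit quaternion [x, y, z, w].
In Python, from plant import bot gives the robot as it stands. Calls block until the motion is done:
- bot.move_ptp(position, orientation): joint-space move of the TCP to a pose.
- bot.line_to(position, velocity=150, ori=None): straight line of the TCP; ori=None keeps the orientation; velocity is the mean speed in mm/s.
- bot.move_joints(angles): joint-space move.
- bot.move_gripper(opening, force=None): finger opening in mm; force is the grip in N (None keeps the last); returns when the fingers have stopped.
- bot.pause(seconds).
- bot.solve_ik(position, orientation): joint angles nearest the present ones, or None.
- bot.read_state(): the state.
- bot.camera(name): name is "side" or "top"; returns the picture (384x512x3 uint8, red, green, blue); there is no depth.
- bot.get_calibration(name): a dict with "fx", "fy", "cx", "cy" (pixels), "view" (4x4, takes a point from world to camera coordinates). Camera axes: x right, y up, looking along -z (the intrinsics and any distortion apply to the point x, -y, -z); pixel columns grow to the right and rows downward; lengths in mm; the calibration is good to about 2 mm. A picture is of the moment at which its call begins. get_calibration takes no time and is no camera call.
A pose or a line that the arm cannot do raises bot.Unreachable and nothing moves.
- bot.close_job(): hands the job in, once; it reports no verdict.
The state is a dict: "t": time; "joint_pos": joint angles; "qvel": joint speeds; "tau": joint torques, N m; "tcp_pos": TCP position; "eef_rot": TCP orientation; "contact_force": force on the tool from outside, world axes, zero at the start; "moment": the same for the moment, N m; "width": finger opening in mm.
Only numpy, scipy, OpenCV 4.12 (cv2) and the standard library are available. Lean on these libraries where they do the work, as an engineer would, in place of code of your own. Each camera call takes 0.05 s, during which the arm holds its last target. There are 200 camera calls.

TASK

Gently slide the large squat specimen jar over the worktop up against the long guide fence, near the fence's open end, then push it along the fence, always keeping it against the fence and standing on the worktop, under the low hood until it presses firmly on the buffer hidden inside. Then swing the small gate fully shut across the lane behind it and let go, leaving the jar inside and the other things on the worktop undisturbed.

Things in the scene. Friction and masses are not known exactly. Their poses are not given: they have to be found in the camera images.
- jar: The large squat jar: round, 92 mm wide, 56 mm tall, clear with amber content and a flat white ribbed lid, 0.3 to 0.5 kg. Too wide to grasp; slides on the worktop at 2 to 6 N. Origin: centre of its underside, z up. It starts at y 0.25 to 0.32 in the fence's frame, 30 to 70 mm clear of the fence. Gently: no more than 18 N against the fence or the buffer.
- fence: Upright straight fixed smooth aluminium fence, 12 mm thick, 45 mm high. Origin at worktop height on the face the jar runs along, at the hood's mouth. x points through the fence away from the robot, y along it to the open end (fence spans y -0.126 to 0.360), z up. The jar touches it with its centre at x = -0.046, must be against it before passing y = 0.19, and travels towards -y.
- loader: The fixed loader carrying fence, hood and gate; same origin and axes as the fence. The low white hood covers the lane from y = -0.126 to 0 (its mouth); roof 62 to 70 mm high, inner face of the near cheek at x = -0.100, so the jar has 8 mm spare sideways, 6 mm overhead. The gate's hinge axis is at x = -0.118, y = 0.060; its foot reaches x = -0.102.
- stopper: Buffer unit inside the hood, out of sight; origin and axes as the fence. Its 30 mm rubber pad faces the jar, mid-lane, 30 mm up. How far it stands out differs each time: first touch with the jar's centre anywhere from y = 0.002 to -0.032 in the fence's frame. Then it yields 1 mm per 6 N, up to 4 mm. The jar is home once pressed on it with 6 to 18 N for 0.3 s; it may spring back a little.
- gate (a joint): Gate hinge angle, rad: about 0 (-0.2 to 0.05 at the start) open, the bar pointing along the lane's near side to +y of the loader; grows as it swings towards the fence; 1.571 fully shut, square across the lane (face at y = 0.056). Light friction, stays where left. The bar is 8 mm thick, 100 mm long, 30 to 46 mm above the worktop.
- gate_pin (a point): Centre of the top of the gate's upright black grip pin, 12 mm diameter, reaching from the bar (46 mm) to 96 mm above the worktop, 85 mm from the hinge axis.
- small_jar: A small jar, 52 mm diameter, 60 mm tall, not to be disturbed. Origin at the centre of its underside.
- slide_case: A pale flat slide box, 92x125x40 mm, not to be disturbed. Origin at the centre of its underside.
- tub: A white open tub, 90x72x50 mm, behind the fence, not to be disturbed. Origin at the centre of its underside.
- needle_carton: A carton, 140x99x60 mm, left of the work, not to be disturbed. Origin at the centre of its underside.

How it is judged:
By the outcome, as a careful person would: the job done as asked, in the order asked, and still so for the second after the job is handed in, with the robot touching nothing.
It also fails if it takes over 72 s, if anything falls off the work surface, if the arm or the gripper's body presses on something with over 40 N, if the wrist force passes 120 N, or if a joint passes its speed limit or range.

## Working session

There is one attempt and no reset: what is moved stays moved. The work goes in short steps, each a Python script; the robot and the scene stay as the last script left them, time stands still between calls to the robot, and variables do not carry over. Pictures are saved under pics/ and viewed, about 8 in all and at most 12, crops included, and the job is handed in when it is done.

```bash
ls; mkdir -p pics
python3 - <<'E'
from plant import bot
import cv2,numpy as np
np.set_printoptions(precision=4,suppress=True)
for n in("top","side"):
    cv2.imwrite(f"pics/{n}0.png",cv2.resize(bot.camera(n)[:,:,::-1],(800,600),interpolation=cv2.INTER_CUBIC))
    c=bot.get_calibration(n);print({k:(np.array(v)) for k,v in c.items()})
s=bot.read_state();print(s)
E
```

```text
pics
{'fx': array(385.0643), 'fy': array(385.0643), 'cx': array(250.1045), 'cy': array(191.2146), 'view': array([[    0.0259,    -0.9997,    -0.0036,   -58.9568],
       [    0.9969,     0.0256,     0.075 ,  -557.182 ],
       [   -0.0749,    -0.0055,     0.9972, -1259.0908],
       [    0.    ,     0.    ,     0.    ,     1.    ]])}
{'fx': array(402.79), 'fy': array(402.79), 'cx': array(255.4297), 'cy': array(194.1002), 'view': array([[    0.9398,    -0.3418,     0.0002,  -514.3045],
       [    0.1836,     0.5055,     0.8431,  -140.6695],
       [   -0.2882,    -0.7923,     0.5378, -1407.4333],
       [    0.    ,     0.    ,     0.    ,     1.    ]])}
{'t': 0.1, 'joint_pos': array([ 1.5091,  0.3593,  0.0112, -0.0003, -1.2241, -0.2881]), 'qvel': array([ 0.0009, -0.0016,  0.0031,  0.0007, -0.0011,  0.001 ]), 'tau': array([ -0.0016, -58.4162,  29.375 ,   7.0155,   0.0102,  -0.0001]), 'tcp_pos': array([231.2219, 633.693 , 225.7298]), 'eef_rot': array([ 0.9847, -0.1741, -0.0001,  0.0007]), 'contact_force': array([ 0.2301,  0.3708, -0.4339]), 'moment': array([-0.0246,  0.0057,  0.0281]), 'width': 87.82338406488331}
```

View pics/top0.png

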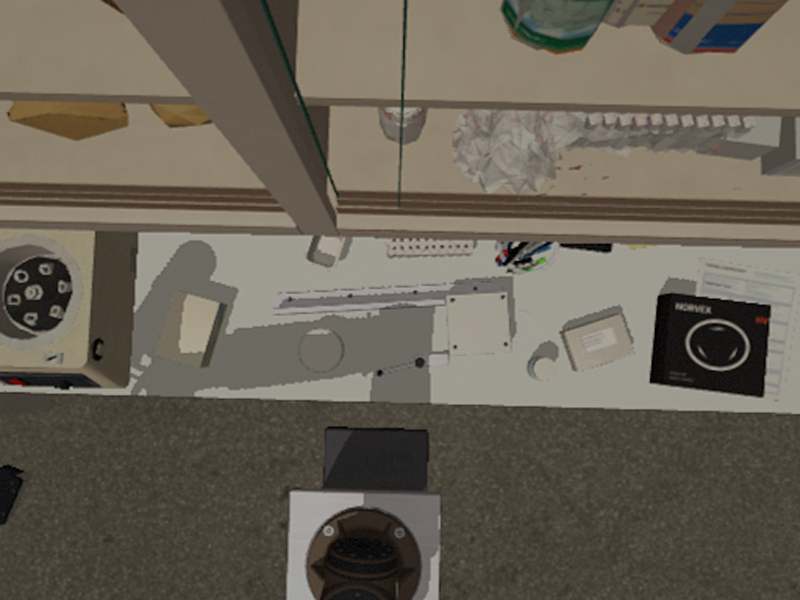

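View pics/side0.png

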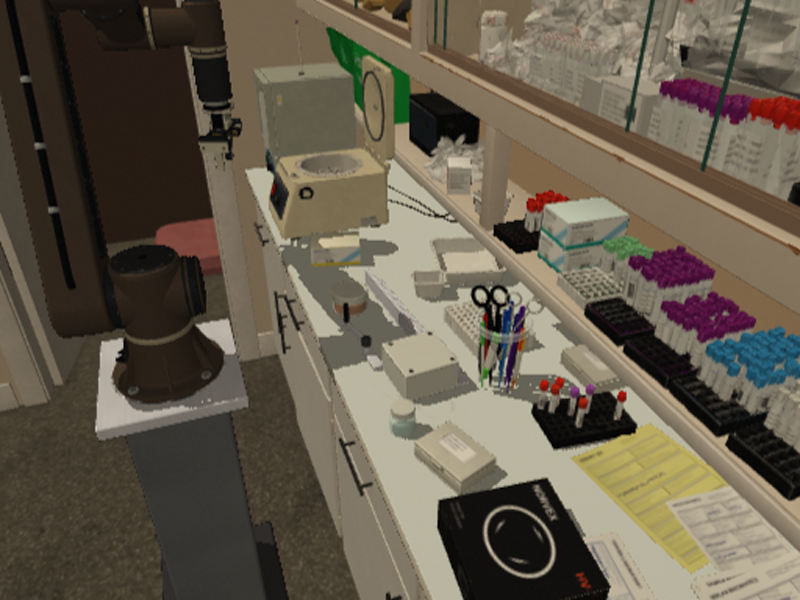

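```bash
cat > h.py <<'E'
import numpy as np,cv2
from plant import bot
np.set_printoptions(precision=4,suppress=True)
def ray(n,u,v,z):
    c=bot.get_calibration(n);V=np.array(c["view"]);R=V[:3,:3];t=V[:3,3]
    o=-R.T@t; d=R.T@np.array([(u-c["cx"])/c["fx"],-(v-c["cy"])/c["fy"],-1])
    return o+d*(z-o[2])/d[2]
def proj(n,p):
    c=bot.get_calibration(n);V=np.array(c["view"]);q=V[:3,:3]@np.array(p,float)+V[:3,3]
    return np.array([c["cx"]+c["fx"]*q[0]/-q[2],c["cy"]-c["fy"]*q[1]/-q[2]])
def crop(n,f,u0,v0,u1,v1,k):
    im=bot.camera(n)[:,:,::-1][v0:v1,u0:u1]
    cv2.imwrite(f,cv2.resize(im,None,fx=k,fy=k,interpolation=cv2.INTER_CUBIC))
E
python3 -c "
from h import *
crop('top','pics/topc.png',165,170,335,250,4.7)"
```

```text
(no output)
```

View pics/topc.png

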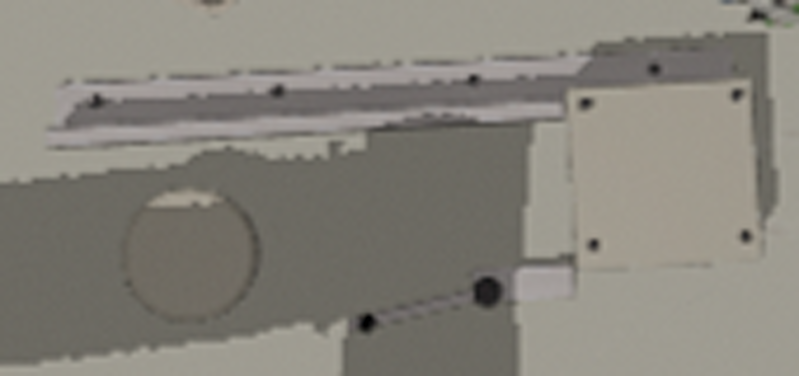

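```bash
python3 -c "
from h import *
f=lambda x,y,z: ray('top',165+(x+.5)/4.7-.5,170+(y+.5)/4.7-.5,z)[:2]
c=bot.get_calibration('top');V=np.array(c['view']);print('cam',-V[:3,:3].T@V[:3,3])
for n,a in dict(hood1=(570,90,70),hood2=(750,80,70),hood3=(762,257,70),hood4=(578,268,70),fA=(48,148,45),fB=(563,117,45),fA0=(48,148,0),fB0=(563,117,0),fC=(48,129,45),fD=(563,103,45),jarL=(122,256,56),jarR=(261,256,56),jarT=(190,190,56),jarB=(190,323,56),hinge=(487,291,60),pin=(366,322,96)).items(): print(n,f(*a))
g=lambda x,y,z: ray('top',x/1.5625,y/1.5625,z)[:2]
print('shelf edge z?',g(400,240,300),g(400,240,0),'bench front',g(400,402,0),'small',g(541,360,60),'tub',g(327,245,50),'case',g(598,341,40),'carton',g(188,325,60))
"
```

```text
cam [ 462.6948  -51.6101 1297.1073]
hood1 [ 565.6373 -158.957 ]
hood2 [ 575.5959 -281.1644]
hood3 [ 455.8598 -290.6379]
hood4 [ 445.2388 -166.6392]
fA [518.1497 199.5762]
fB [ 548.8366 -156.6512]
fA0 [520.1427 208.6037]
fB0 [ 551.9325 -160.4263]
fC [531.3285 200.1114]
fD [ 558.5658 -156.4639]
jarL [445.113  143.7573]
jarR [447.5803  48.7279]
jarT [491.3748  98.8257]
jarB [400.8335  95.6825]
hinge [ 427.9147 -106.0262]
pin [406.5116 -25.1324]
shelf edge z? [636.5905 -58.9693] [688.9105 -61.1835] bench front [339.7163 -69.8362] small [ 437.9625 -355.0476] tub [665.7531  91.6924] case [ 480.0163 -478.1841] carton [490.7692 370.9541]
```

```bash
cat >> h.py <<'E'
YAW=np.radians(4.65); O=np.array([550,-157.5])
ex=np.array([np.cos(YAW),np.sin(YAW)]); ey=np.array([-ex[1],ex[0]])
def W(x,y,z): return np.r_[O+x*ex+y*ey,z]
def F(p): d=np.array(p[:2])-O; return np.array([d@ex,d@ey])
def Q(a): # a deg: tool x turned by a from fence x; push face (-tool y side) normal = -ey turned by a
    h=(YAW+np.radians(a))/2; return np.array([np.cos(h),np.sin(h),0,0])
def ff(): # force in fence frame
    f=bot.read_state()["contact_force"]; return np.array([f[:2]@ex,f[:2]@ey,f[2]])
E
python3 -c "
from h import *
for a,p in [(0,(-150,262,15)),(0,(-165,262,15)),(0,(-165,262,120)),(90,(-165,262,15)),(90,(-180,262,120)),(60,(-156,305,15)),(60,(-156,305,120)),(12,(-55,330,15)),(12,(-55,330,130)),(12,(-45,30,15)),(105,(-150,140,60)),(0,(-33,60,60)),(45,(-60,120,60))]:
  for k in (0,180):
    q=bot.solve_ik(W(*p),Q(a+k)); print(a+k,p,W(*p)[:2],q if q is None else np.array(q))
"
```

```text
0 (-150, 262, 15) [379.2537  91.4773] [ 0.7506  0.1718 -0.8627  0.     -0.5363  0.9013]
180 (-150, 262, 15) [379.2537  91.4773] [ 0.7506  0.1718 -0.8627 -0.     -0.5363 -2.2403]
0 (-165, 262, 15) [364.3031  90.2613] [ 0.7793  0.1492 -0.8945  0.     -0.5271  0.8727]
180 (-165, 262, 15) [364.3031  90.2613] [ 0.7793  0.1492 -0.8945 -0.     -0.5271 -2.2689]
0 (-165, 262, 120) [364.3031  90.2613] [ 0.7793 -0.049  -0.7574  0.     -0.8624  0.8727]
180 (-165, 262, 120) [364.3031  90.2613] [ 0.7793 -0.049  -0.7574  0.     -0.8624 -2.2689]
90 (-165, 262, 15) [364.3031  90.2613] [ 0.7793  0.1492 -0.8945  0.     -0.5271  2.4435]
270 (-165, 262, 15) [364.3031  90.2613] [ 0.7793  0.1492 -0.8945  0.     -0.5271 -0.6981]
90 (-180, 262, 120) [349.3525  89.0453] [ 0.8105 -0.0795 -0.7846  0.     -0.8657  2.4122]
270 (-180, 262, 120) [349.3525  89.0453] [ 0.8105 -0.0795 -0.7846  0.     -0.8657 -0.7294]
60 (-156, 305, 15) [369.7875 133.8494] [ 0.8568  0.1765 -0.8559  0.     -0.5384  1.8424]
240 (-156, 305, 15) [369.7875 133.8494] [ 0.8568  0.1765 -0.8559  0.     -0.5384 -1.2992]
60 (-156, 305, 120) [369.
[... 480 characters left out ...]
0.5067  0.     -0.9085 -2.0185]
12 (-45, 30, 15) [ 502.7161 -131.2468] [ 0.1227  0.3481 -0.5806  0.     -0.6421  1.7387]
192 (-45, 30, 15) [ 502.7161 -131.2468] [ 0.1227  0.3481 -0.5806  0.     -0.6421 -1.4029]
105 (-150, 140, 60) [389.1441 -30.1211] None
285 (-150, 140, 60) [389.1441 -30.1211] [ 0.4365  0.0804 -0.8101  0.     -0.6802 -0.0935]
0 (-33, 60, 60) [ 512.2445 -100.3728] [ 0.1828  0.2838 -0.534   0.     -0.7529  1.4692]
180 (-33, 60, 60) [ 512.2445 -100.3728] [ 0.1828  0.2838 -0.534   0.     -0.7529 -1.6724]
45 (-60, 120, 60) [480.4692 -42.7591] [ 0.3202  0.2266 -0.6192  0.     -0.7251  2.1172]
225 (-60, 120, 60) [480.4692 -42.7591] [ 0.3202  0.2266 -0.6192  0.     -0.7251 -1.0244]
```

```bash
cat > s1.py <<'E'
from h import *
bot.move_gripper(0,20)
bot.move_ptp(W(-172,262,150),Q(270))
bot.line_to(W(-172,262,15),120)
bot.pause(.3); b=ff(); x=-172; c=None
print("base",b,bot.read_state()["t"],bot.read_state()["width"])
bot.line_to(W(-155,262,15),40); x=-155
log=[]
while x<-100:
    st=2 if c is None or x<c+28 else .5
    x+=st; bot.line_to(W(x,262,15),25); f=ff()-b
    log.append((x,round(f[0],1),round(f[1],1)))
    if c is None and f[0]<-1.2: c=x
    if f[0]<-8.5 or (c and x>c+45): break
print(log); print("t",bot.read_state()["t"],c)
crop('top','pics/p1.png',165,150,335,250,4.7)
E
python3 s1.py
```

```text
base [-0.309  -0.2736 -0.012 ] 5.1833 0.1701931252866173
[(-153, np.float64(0.7), np.float64(0.3)), (-151, np.float64(-0.2), np.float64(-0.1)), (-149, np.float64(0.8), np.float64(0.3)), (-147, np.float64(0.7), np.float64(-0.2)), (-145, np.float64(-2.2), np.float64(0.1)), (-143, np.float64(-2.2), np.float64(-1.0)), (-141, np.float64(-0.4), np.float64(0.3)), (-139, np.float64(0.1), np.float64(-0.6)), (-137, np.float64(-0.7), np.float64(0.6)), (-135, np.float64(-1.6), np.float64(0.0)), (-133, np.float64(-1.4), np.float64(0.1)), (-131, np.float64(-1.6), np.float64(-0.2)), (-129, np.float64(-0.3), np.float64(0.8)), (-127, np.float64(-0.6), np.float64(-0.1)), (-125, np.float64(-0.1), np.float64(0.9)), (-123, np.float64(-0.6), np.float64(0.9)), (-121, np.float64(0.1), np.float64(0.7)), (-119, np.float64(-1.2), np.float64(0.8)), (-117, np.float64(-0.1), np.float64(-0.7)), (-116.5, np.float64(-1.5), np.float64(0.7)), (-116.0, np.float64(-1.8), np.float64(0.5)), (-115.5, np.float64(-1.7), np.float64(0.2)), (-115.0, np.float64(-0.6), np.float64(0.5)), (-114.5, np.float64(-1.9), np.float64(0.1)), (-114.0, np.float64(-1.7), np.float64(0.1)), (-113.5, np.float64(-2.7), np.float64(0.7)), (-113.0, np.float64(-2.1), np.float64(0.6)), (-112.5, np.float64(-1.7), np.float64(0.4)), (-112.0, np.float64(-3.0), np.float64(-0.1)), (-111.5, np.float64(-5.1), np.float64(0.7)), (-111.0, np.float64(-8.1), np.float64(2.1)), (-110.5, np.float64(-9.5), np.float64(2.3))]
t 13.7583 -145
```

View pics/p1.png

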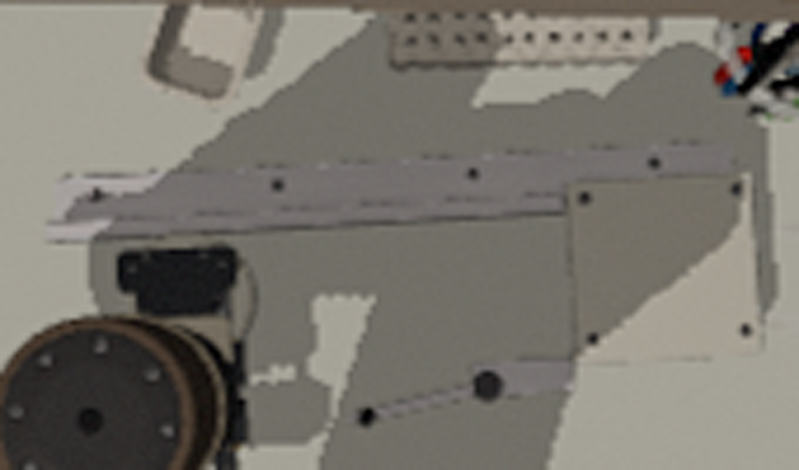

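```bash
cat > s2.py <<'E'
from h import *
bot.line_to(W(-135,262,15),100); bot.line_to(W(-135,262,85),150)
bot.line_to(W(-120,340,95),150)
bot.move_ptp(W(-62,346,95),Q(192)); bot.line_to(W(-62,346,15),120)
bot.pause(.3); b=ff(); print("base",b,bot.read_state()["t"])
log=[]; d=np.tan(np.radians(.8)); y=346
while y>100:
    st=3 if y>300 else 8
    y-=st; x=-62+(346-y)*d; bot.line_to(W(x,y,15),25 if y>300 else 35); f=ff()-b
    log.append((y,*[float(round(v,1)) for v in f]))
    if np.linalg.norm(f[:2])>10: print("STOP");break
print(log,"t",bot.read_state()["t"],F(bot.read_state()["tcp_pos"]),x)
crop('top','pics/p2.png',165,150,335,250,4.7)
E
python3 s2.py
```

```text
base [0.3009 0.1342 0.2139] 17.7833
[(343, -0.7, 0.4, -0.2), (340, 0.3, -0.0, -0.3), (337, 0.4, -0.8, -0.6), (334, 0.9, -0.1, -0.8), (331, -0.5, 0.6, 0.4), (328, 0.5, 0.9, 0.2), (325, -0.9, 0.7, 0.2), (322, -0.9, 1.0, 0.1), (319, -1.6, 1.1, 0.6), (316, -0.3, 1.2, 0.7), (313, -0.0, 0.5, 0.4), (310, -0.8, 0.9, 0.3), (307, -0.1, 1.3, 0.3), (304, -1.7, 0.9, 0.5), (301, -1.1, 0.7, 0.1), (298, -0.7, 0.5, -0.7), (290, -0.3, 1.0, -0.0), (282, -0.9, 0.2, -0.1), (274, -0.5, -0.4, 0.0), (266, -0.0, -0.2, -1.2), (258, -1.2, -0.2, -0.3), (250, 0.0, -0.3, 0.4), (242, 0.1, 0.0, -1.0), (234, -0.1, -0.1, 0.3), (226, -0.6, 0.1, 0.1), (218, -0.8, -0.8, 0.1), (210, -0.8, 0.7, 0.4), (202, -0.8, 0.0, -0.2), (194, -0.8, -0.1, -0.2), (186, -0.8, 0.4, 0.5), (178, -1.0, -0.9, -0.3), (170, -0.7, 0.4, 0.5), (162, -0.3, 0.1, 0.1), (154, -0.1, -0.8, -0.2), (146, -0.9, 0.6, -0.5), (138, -0.6, -0.5, 0.3), (130, -0.2, -0.5, -1.0), (122, 0.4, 0.1, -0.1), (114, -0.7, 0.3, 0.2), (106, -0.9, 0.0, -0.0), (98, -0.6, -0.3, -1.2)] t 31.4083 [-58.4786  97.6691] -58.53704172060295
```

View pics/p2.png

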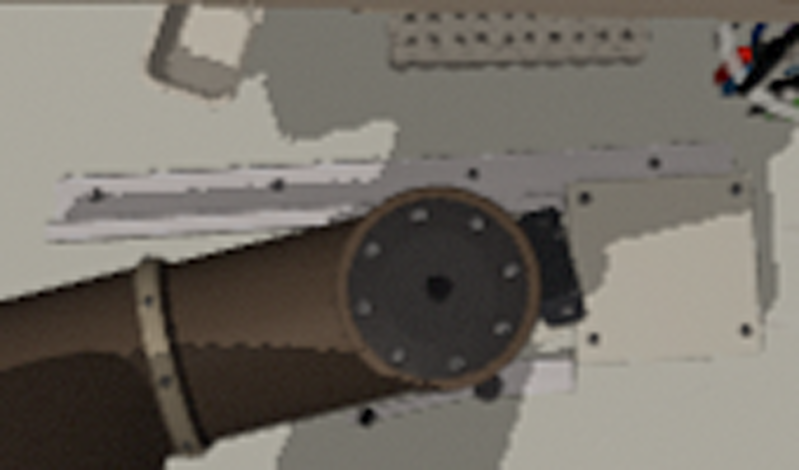

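```bash
python3 -c "
from h import *
print(proj('side',W(-46,33,56)),proj('side',W(0,0,0)))
crop('side','pics/p3.png',190,150,320,250,6)"
```

```text
[255.6705 212.8881] [271.1942 227.4391]
```

View pics/p3.png

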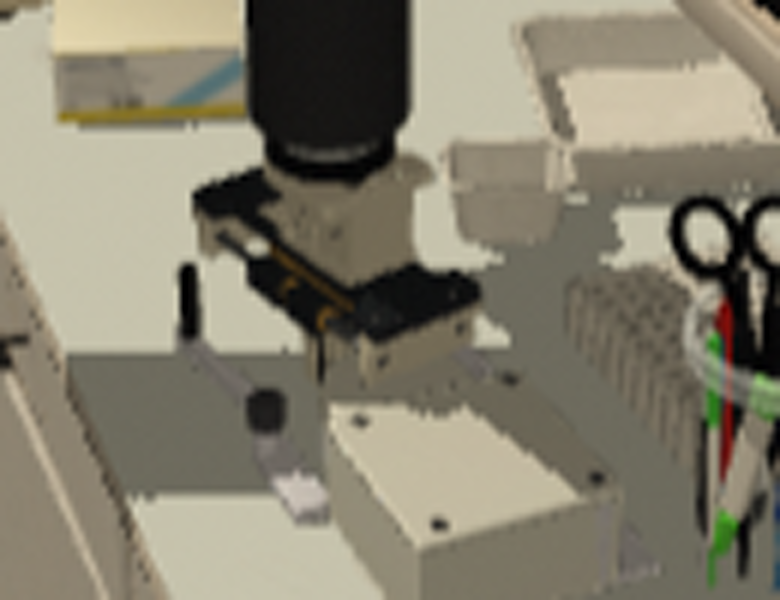

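```bash
cat > s3.py <<'E'
from h import *
b=np.array([.3,.13,.2]); d=np.tan(np.radians(.8)); y=97.5; log=[]
def rd(n=3):
    v=[]
    for _ in range(n): v.append(ff()-b); bot.pause(.02)
    return np.mean(v,0)
def go(y,v): bot.line_to(W(-62+(346-y)*d,y,15),v)
go(71,25); y=71
while y>24:
    y-=1 if not log or log[-1][2]<3 else .5
    go(y,12); f=rd(); log.append((y,*[float(round(v,1)) for v in f]))
    if f[1]>11.5 or abs(f[0])>10: break
print(log); 
for _ in range(5):
    bot.pause(.12); print(rd(4))
print(bot.read_state()["t"],F(bot.read_state()["tcp_pos"]))
E
python3 s3.py
```

```text
[(70, -1.5, 2.2, 0.8), (69, -1.6, 2.4, 0.9), (68, -1.3, 2.5, 0.7), (67, -2.2, 1.8, -0.0), (66, -1.8, 1.9, 0.4), (65, -1.5, 2.1, -0.0), (64, -1.1, 2.2, 0.3), (63, -2.2, 5.3, 0.8), (62.5, -2.3, 6.7, 1.5), (62.0, -2.7, 8.6, 2.1), (61.5, -3.3, 10.5, 2.4), (61.0, -3.7, 12.6, 3.2)]
[-3.5769 12.0179  2.8915]
[-3.3083 11.6412  2.8403]
[-4.1862 12.5033  2.6887]
[-3.0742 12.0898  2.8628]
[-3.3074 12.0857  3.0414]
37.2583 [-58.0512  61.9828]
```

```bash
cat > s4.py <<'E'
from h import *
p=F(bot.read_state()["tcp_pos"])
bot.line_to(W(p[0]-2,p[1]+16,15),60); bot.line_to(W(p[0]-2,p[1]+16,150),180)
bot.move_gripper(28,10)
H=np.array([-118,60.]); Z=66
def pose(t,lead):
    c=H+85*np.array([np.sin(t),np.cos(t)])+lead*np.array([np.cos(t),-np.sin(t)])
    return W(*c,Z),Q(270-np.degrees(t))
P,q=pose(-.17,0)
bot.move_ptp(P+[0,0,84],q); bot.line_to(P+[0,0,40],150); bot.pause(.2); b=ff()
bot.line_to(P,60); bot.pause(.1); print("down",ff()-b,bot.read_state()["width"],bot.read_state()["t"])
if np.linalg.norm(ff()-b)>5: raise SystemExit("blocked")
for t in np.linspace(-.17,1.5,12):
    P,q=pose(t,7); bot.line_to(P,60,q); f=ff()-b
    print(round(t,2),f)
    if np.linalg.norm(f)>12: raise SystemExit("STOP")
for l in np.arange(6,20,1.):
    P,q=pose(1.571,l); bot.line_to(P,20,q); bot.pause(.05); f=ff()-b; print(l,f)
    if f[1]>5: break
print(bot.read_state()["t"])
crop('top','pics/p4.png',165,150,335,250,4.7)
E
python3 s4.py
```

```text
down [ 0.1775 -0.3133 -0.4781] 28.22976873623644 42.0583
-0.17 [ 0.1518 -0.4963 -0.9944]
-0.02 [ 0.4126  0.648  -1.0639]
0.13 [ 1.0189 -0.4172 -0.4856]
0.29 [ 0.6495 -0.0854 -0.5471]
0.44 [ 0.6109 -0.248   0.3001]
0.59 [ 0.9175 -0.4326 -0.2381]
0.74 [ 0.4328 -0.3332 -1.1669]
0.89 [ 1.5391  0.3198 -1.0852]
1.04 [ 0.2904  0.1937 -0.9966]
1.2 [ 0.865  -0.2294 -1.3359]
1.35 [ 0.8189  0.7392 -0.6565]
1.5 [ 1.3845  0.1099 -0.7585]
6.0 [ 0.6837 -0.7774 -0.0879]
7.0 [ 0.881   0.8971 -1.299 ]
8.0 [ 1.2537  5.5741 -0.7442]
47.4083
```

View pics/p4.png

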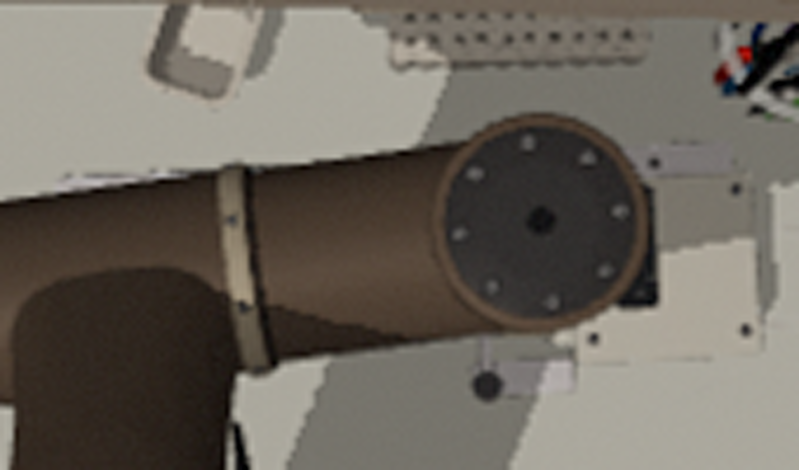

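```bash
cat > s5.py <<'E'
from h import *
p=F(bot.read_state()["tcp_pos"])
bot.line_to(W(p[0],p[1]+8,66),40); bot.line_to(W(p[0],p[1]+8,170),180)
bot.move_ptp(W(-120,330,220),Q(192)); bot.pause(.3)
print(bot.read_state()["t"])
crop('top','pics/p5.png',165,150,335,250,4.7)
crop('side','pics/p6.png',190,150,320,250,6)
E
python3 s5.py
```

```text
49.95
```

View pics/p5.png

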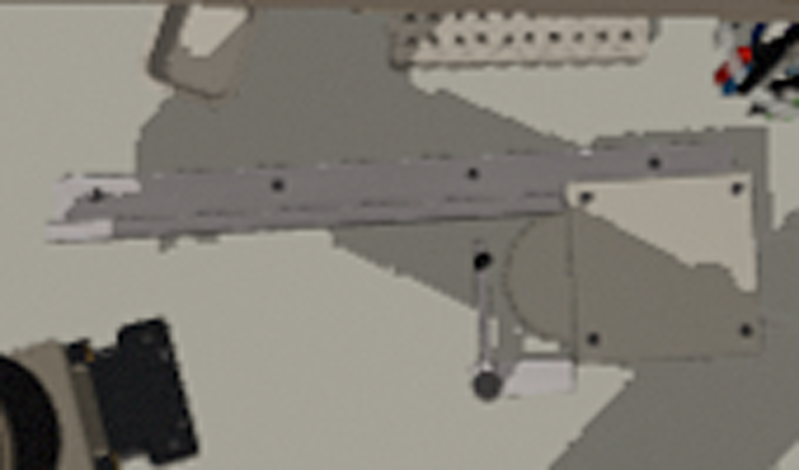

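View pics/p6.png

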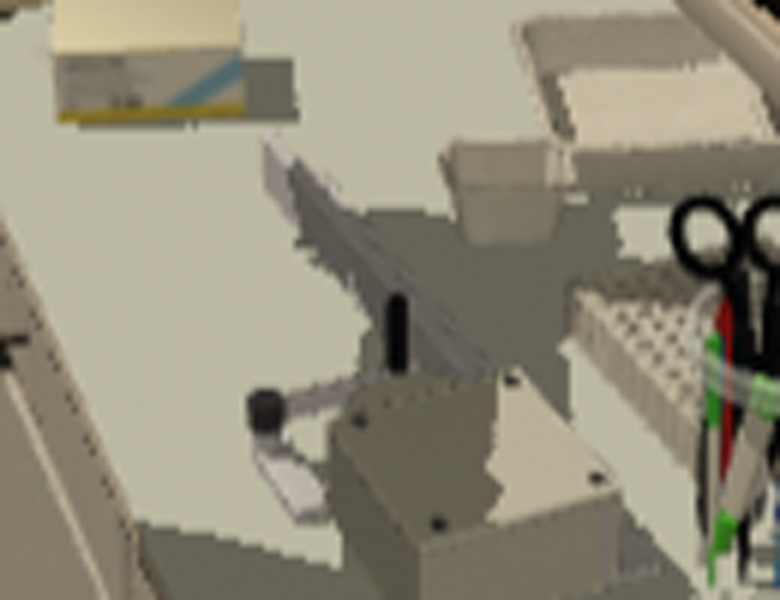

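```bash
python3 -c "
from h import *
f=lambda x,y,z: F(ray('top',165+(x+.5)/4.7-.5,150+(y+.5)/4.7-.5,z))
h,p=f(487,384,60),f(483,261,96);print('hinge',h,'pin',p,'ang',np.arctan2(*(p-h)),'jar rear',f(505,280,56))
bot.close_job()"
```

```text
hinge [-116.835    61.1619] pin [-34.4894  60.5393] ang 1.5783577166073224 jar rear [-46.8573  44.5191]
the job is handed in; nothing more can be done
```

The jar is home inside the loader, the gate is shut behind it, and the job is handed in with the arm clear. It took about 50 s of the 72 s allowed.

- **To the fence:** I slid the jar across until it met the fence, about 100 mm in from its open end. The contact force was about 9.5 N.
- **Along the fence:** I pushed it with the closed fingers angled 12° so it stayed pressed on the fence. The sideways force stayed around 0 to 2 N on the way in and reached about 4 N at the buffer.
- **On the buffer:** First touch came with the jar's centre at about y = -1 mm. I held a tool push of about 12 N for over 0.5 s, which puts about 10 N on the buffer after roughly 2 N of sliding friction.
- **Gate:** I swung it by its pin until it met its stop at 5.6 N, then let go and withdrew.

**Last checks from the pictures:**
- The gate angle measures about 1.578 rad against 1.571 for fully shut.
- The jar's rear edge is at y ≈ 44.5 mm, behind the gate face at 56 mm, with its centre line at x ≈ -47 mm against -46 mm when touching the fence.
- The tub and carton look unmoved. The small jar and slide case were outside the final crops, but the arm never worked near them.

While being pushed, the jar was mostly hidden by the arm, so contact with the fence along the way rests on the force readings and geometry. No check failed or disagreed.

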